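Put the water filter back on line: feed valve open one true turn

ROBOT

A 7-joint arm with a two-finger parallel gripper is mounted at the origin on the work surface. World frame = base frame: x ahead of the robot, y to its left, z up, the work surface at z = 0. Lengths are in m, angles in rad, forces in N, time in s.
With the tool pointing down it reaches from about 0.4 to 0.925 m from the base axis. Payload 4.1 kg.
Tool frame: the origin (TCP) lies at the very end of the fingers, on their centre line; the grasp point (between the pads) lies 19 mm behind it (grip_depth is the distance from the TCP to the grasp point, in m); z points along the fingers, y is the line along which they close (so a half turn about z gives the same grasp; the last joint's range is limited). The gripper opens to 85 mm and grips with 20 to 120 N. Pads are 22 mm wide; open, the fingers measure 114 mm over their backs; the gripper's body (76 mm by 85 mm) begins 54 mm behind the grasp point. The pads swing forward as they close: fully open they stand 13 mm farther back than shut.
Start: joints at [1.004, 0.398, 0.045, 1.537, -0.019, 1.207, -0.051], TCP at [0.293, -0.58, 0.231] pointing down, gripper open.
Joint ranges: [-2.82, 2.82], [-0.49, 2.23], [-1.37, 1.46], [0, 2.46], [-1.36, 4.5], [0.23, 2], [-2.94, 2.94]. Speed limits (rad/s): [2.57, 2.57, 3.14, 3.14, 3.14, 3.14, 3.14].

INTERFACE

Orientations are given as a unit quaternion [x, y, z, w].
In Python, from plant import state, snapshot, job_done, outline_of, grip_depth gives the robot as it stands. The module is installed in compiled form; this text tells all that it offers.
- The arm moves only by the tool move_arm, never from a script. Its argument "series" is one flat list of numbers, 5 for each row, row after row: the shift along the tool's x, y, z in units of 25 mm (1.0 is 25 mm), then the turn about the tool's z in degrees, then the opening, from 0 (shut) to 1 (fully open). A call has 1 to 12 rows; each row shifts and turns the commanded pose from where the row before left it, along the tool's axes as they then stand; what a row does not reach is not made up. A row lasts 1/8 s, in which the tool goes at most 62.5 mm and 10.7 degrees, less where a joint would pass 70% of its speed; a pose out of reach is approached as far as the arm can. A call is refused whole if a number of a shift passes 1 or a number of a turn 10.7, either way. A call with a gripper value outside its range is refused whole. The fingers move at their own pace and stop on an object; the grip force is fixed at half the most. Time passes only in rows, so rows that do not move let the fingers close. It gives the time, the measured TCP pose, the force, the opening and the grip force at its end, in the units of the state.
- state(): the state, without advancing time (a new reading comes with each control period).
- snapshot(name): name is "scene" or "top" or "wrist"; returns a dict with "color" (480x640x3 uint8, red, green, blue), "z_map" (480x640 float32, m along the optical axis (not along the pixel's ray), 0 where there is no reading), "fx", "fy", "cx", "cy" (pixels), "extrinsics" (4x4, takes a point from world to camera coordinates). Camera axes: x right, y down, z forward; pixel columns grow to the right and rows downward; lengths in m; the calibration is good to about 2 mm. A picture is of the moment at which its call begins.
- job_done(): hands the job in; it is judged then, once.
Trained networks look in a picture, given as the dict that the camera call returned (one of the last four; its "shot" number tells which), for a name from the list of things; names that differ only in an ending like _2 or _b are one class to them, and where a whole thing is asked for, a point or a joint stands for the part that bears it (a point fixed in the world has none). Each returns a list of dicts, best first, with "p" (0 to 1); they miss things now and then, are a little off and sometimes report something else, mostly with a low value. They report only what shows in the picture. A call takes as long as a camera call.
- outline_of(picture, label): "mask" (480x640 bool, what is visible of it) and "rect" ([left, top, right, bottom] in pixels, round what is visible of it).
The state is a dict: "time_s": time; "q": joint angles; "joint_velocities": joint speeds; "tau": joint torques, N m; "eef_pos": TCP position; "eef_rot": TCP orientation; "ft_force": force on the tool from outside, world axes, zero at the start; "moment": the same for the moment, N m; "gripper_width": opening from 0.0 (shut) to 1.0 (fully open); "grasp_force": force on a finger pad.
Only numpy, scipy, OpenCV 4.12 (cv2) and the standard library are available. Lean on these libraries where they do the work, as an engineer would, in place of code of your own. Each camera call takes 0.05 s, during which the arm holds its last target. There are 200 camera calls.

TASK

The filter's feed valve is shut and its red handwheel has a lot of free play. Turn the handwheel anticlockwise by its black handle, first taking up the free play and then, counting only from the moment the wheel starts to drive the stem, open the valve by exactly one full turn; then push the blue by-pass lever all the way over, away from the robot side. Work gently enough that the stand, which is not fastened down, is not dragged out of place, and leave the mug, jar and spoon alone.

Things in the scene. Friction and masses are not known exactly. Their poses are not given: they have to be found in the camera images.
- stand: Filter stand: grey plate 170 x 320 x 12 mm, loose on the counter, 3.9 kg in all; a sideways push of about 20 N or more drags it. Origin: centre of the plate's underside; x points away from the robot side, y along the plate to the valve end, z up. A white filter cartridge (70 mm across, top at 85 mm) lies along y on its +x side.
- valve_foot (a point): Foot of the brass feed valve, below the wheel's axis, at (-15, 90, 12) mm in the stand's frame (same axes). The wheel has 165 degrees of free play on the nut that drives the stem and starts anywhere in it, valve shut: anticlockwise from above it first runs 25 to 160 degrees freely (under 2 N at the handle), then drives the nut, at about 9 N. The nut stays where left; it can turn over two turns.
- stem_top (a point): Top of the steel stem, 11 mm thick, that sticks up through the middle of the red wheel, on its vertical axis; 143 mm above valve_foot (155 mm above the counter) when shut. The stem does not rotate: it rises 2.0 mm per turn of its nut, too little to judge by readings that are 1 mm noisy. Axes as the stand's.
- handle_mid (a point): Middle of the black handle on the wheel's rim, 55 mm from the wheel's axis: an upright sleeve 18 mm across and 42 mm tall (126 to 168 mm above the counter, this point at 147), spinning freely on its own pin. The point goes round with the red wheel. The wheel is 122 mm across; rim and three spokes reach 122 mm above the counter, the hub 126 mm.
- bypass_tip (a point): Centre of the blue ball, 26 mm across, at the end of the by-pass lever, a steel rod 10 mm thick; the pivot lies on the stand at (-15, -90, 34) mm, the ball 80 mm from it. The lever swings about the stand's y axis and stays where it is left.
- bypass (a joint): By-pass lever angle, rad: 0 leaning 0.5 rad to the stand's -x (robot side, by-pass), 1.0 at its stop leaning 0.5 rad to +x (filter). It starts between 0 and 0.12 and takes about 1 N at the ball.
- lever_foot (a point): Foot of the lever's brass block (70 x 50 mm, top 37 mm above the counter) on the base plate, at (-15, -90, 12) mm in the stand's frame.
- mug: White mug, 76 mm across, 90 mm tall, beside the valve end of the stand. Origin: centre of its underside. Leave alone.
- jar: Amber glass jar, 70 mm across, 120 mm tall, beside the lever end of the stand. Origin: centre of its underside. Leave alone.
- spoon: Spoon with a wooden handle and steel bowl, about 200 mm long, lying on the counter between robot and stand. Origin: centre of its underside. Leave alone.

How it is judged:
By the outcome, as a careful person would: the job done as asked, in the order asked, and still so for the second after the job is handed in, with the robot touching nothing.
It also fails if it takes over 72 s, if anything falls off the work surface, if the arm or the gripper's body presses on something with over 40 N, if the wrist force passes 120 N, or if a joint passes its speed limit or range.

## Working session

There is one attempt and no reset: what is moved stays moved. The work goes in short steps, Python scripts to look and compute and a tool call to move; the robot and the scene stay as the last step left them, time stands still between calls to the robot, and variables do not carry over. Pictures are saved under pics/ and viewed, at most 10 in all, crops included, and the job is handed in when it is done.

Besides the shell and the picture viewer there is one more tool, called after "Emit:" by a JSON object that holds its "method" and its "body", one argument or row to a line. move_arm: Moves the arm, as the interface text tells. Its arguments: {"type":"object","properties":{"series":{"type":"array","items":{"type":"number"}}},"required":["series"]}

```bash
mkdir -p pics; cat > h.py <<'E'
import numpy as np, cv2
from plant import state, snapshot, job_done, outline_of, grip_depth
from scipy.spatial.transform import Rotation as R
def cloud(s):
    z=s["z_map"]; v,u=np.mgrid[:480,:640]
    P=np.stack([(u-s["cx"])/s["fx"]*z,(v-s["cy"])/s["fy"]*z,z],-1)
    E=np.array(s["extrinsics"]); W=(P-E[:3,3])@E[:3,:3]
    W[z<=0]=np.nan; return W
def proj(s,p):
    E=np.array(s["extrinsics"]); c=E[:3,:3]@np.array(p)+E[:3,3]
    return s["fx"]*c[0]/c[2]+s["cx"], s["fy"]*c[1]/c[2]+s["cy"]
def save(s,n): cv2.imwrite(f"pics/{n}.png",s["color"][:,:,::-1])
E
cat > m.py <<'E'
from h import *
st=state(); print({k:np.round(v,3) for k,v in st.items()}, grip_depth)
for n in ["scene","top"]:
    s=snapshot(n); save(s,n+"1"); W=cloud(s)
    print(n,"cam at",np.round(-np.array(s["extrinsics"])[:3,:3].T@np.array(s["extrinsics"])[:3,3],3))
    for l in ["stand","valve_foot","stem_top","handle_mid","bypass_tip","lever_foot","mug","jar","spoon"]:
        for d in outline_of(s,l)[:2]:
            m=d["mask"]; w=W[m]; w=w[~np.isnan(w[:,0])]
            if len(w): print(l,round(d["p"],2),np.round(d["rect"]),m.sum(),"med",np.round(np.median(w,0),3),"lo",np.round(np.percentile(w,3,axis=0),3),"hi",np.round(np.percentile(w,97,axis=0),3))
E
python3 m.py
```

```text
{'time_s': np.float64(0.0), 'q': array([ 1.004,  0.399,  0.045,  1.538, -0.019,  1.207, -0.051]), 'joint_velocities': array([ 0.001, -0.   , -0.001,  0.001,  0.002,  0.002,  0.001]), 'tau': array([ 0.0000e+00, -4.7512e+01,  1.3650e+00, -2.5422e+01,  1.2000e-02,
        1.0000e-02, -0.0000e+00]), 'eef_pos': array([ 0.293, -0.58 ,  0.23 ]), 'eef_rot': array([ 0.973,  0.232, -0.   , -0.001]), 'ft_force': array([ 0.748,  0.176, -0.539]), 'moment': array([ 0.006,  0.013, -0.02 ]), 'grasp_force': np.float64(0.0), 'gripper_width': np.float64(0.998)} 0.0187
scene cam at [ 1.079 -0.122  1.01 ]
stand 0.6 [265. 218. 407. 333.] 8356 med [0.583 0.044 0.05 ] lo [ 0.478 -0.101  0.009] hi [0.646 0.189 0.125]
stand 0.54 [288. 251. 301. 276.] 104 med [ 0.524 -0.047  0.111] lo [ 0.512 -0.057  0.062] hi [ 0.545 -0.04   0.119]
valve_foot 0.96 [269. 219. 410. 333.] 8527 med [0.583 0.045 0.049] lo [ 0.476 -0.101  0.007] hi [0.647 0.194 0.125]
stem_top 0.45 [264. 222. 407. 334.] 8442 med [0.584 0.045 0.049] lo [ 0.477 -0.101  0.008] hi [0.647 0.191 0.125]
handle_mid 0.61 [345. 219. 395. 262.] 857 med [0.537
[... 1086 characters left out ...]
i [0.632 0.19  0.124]
handle_mid 0.75 [252. 202. 304. 252.] 1059 med [0.524 0.132 0.121] lo [0.471 0.077 0.015] hi [0.581 0.189 0.167]
bypass_tip 0.5 [347. 224. 358. 239.] 79 med [ 0.515 -0.048  0.114] lo [ 0.504 -0.058  0.073] hi [ 0.536 -0.039  0.121]
bypass_tip 0.32 [277. 273. 352. 302.] 649 med [0.388 0.078 0.013] lo [ 0.351 -0.05   0.   ] hi [0.423 0.127 0.022]
lever_foot 0.83 [248. 184. 382. 263.] 7993 med [0.548 0.049 0.041] lo [ 0.468 -0.101  0.008] hi [0.631 0.191 0.124]
mug 0.72 [166. 227. 216. 265.] 1025 med [0.484 0.35  0.037] lo [0.446 0.304 0.002] hi [0.516 0.394 0.091]
spoon 0.74 [278. 272. 350. 308.] 564 med [0.387 0.088 0.013] lo [ 0.351 -0.048  0.001] hi [0.424 0.127 0.022]
```

```bash
cat > m2.py <<'E'
from h import *
ims=[]
for n,(a,b,c,d) in [("scene",(190,180,470,350)),("top",(160,150,440,320))]:
    s=snapshot(n); W=cloud(s); C=s["color"].astype(int)
    ims.append(cv2.resize(s["color"][b:d,a:c,::-1],None,fx=2.8,fy=1.75*1,interpolation=cv2.INTER_CUBIC) if 0 else cv2.resize(s["color"][b:d,a:c,::-1],(490,298),interpolation=cv2.INTER_CUBIC))
    r,g,bl=C[...,0],C[...,1],C[...,2]
    near=(W[...,0]>.4)&(W[...,0]<.7)&(W[...,1]>-.15)&(W[...,1]<.25)
    red=near&(r>90)&(r>1.8*g)&(r>1.8*bl)&(W[...,2]>.105)&(W[...,2]<.135)
    p=W[red]; (cx,cy),rad=cv2.minEnclosingCircle(p[:,:2].astype(np.float32))
    print(n,"red",len(p),"circ",cx,cy,rad,"z",np.median(p[:,2]))
    hi=near&(W[...,2]>.132)&(W[...,1]>.05); q=W[hi]; print(" high pts",len(q)); 
    dk=hi&(C.max(-1)<80); q=W[dk]; print(" handle",len(q),np.round(np.mean(q,0),3),q.min(0).round(3),q.max(0).round(3))
    topm=dk&(W[...,2]>.160); print("  handle top",topm.sum(),np.round(W[topm].mean(0),3), "angle",np.degrees(np.arctan2(W[topm].mean(0)[1]-cy,W[topm].mean(0)[0]-cx)))
    sm=hi&(C.max(-1)>=80); print(" stem",sm.sum(),np.round(np.median(W[sm],0),3) if sm.sum() else "")
    bm=near&(bl>90)&(bl>1.5*r); print(" ball",bm.sum(),np.round(W[bm].mean(0),3),W[bm].min(0).round(3),W[bm].max(0).round(3))
    pl=near&(W[...,2]>.006)&(W[...,2]<.017)&(W[...,0]>.44); rc=cv2.minAreaRect(W[pl][:,:2].astype(np.float32)); print(" plate",rc)
cv2.imwrite("pics/a.png",np.vstack(ims))
E
python3 m2.py
```

```text
scene red 692 circ 0.5293181538581848 0.13430896401405334 0.05996943265199661 z 0.12116700895950774
 high pts 142
 handle 66 [0.538 0.082 0.15 ] [0.531 0.072 0.133] [0.542 0.134 0.171]
  handle top 17 [0.538 0.078 0.166] angle -81.0483505408886
 stem 76 [0.531 0.089 0.156]
 ball 543 [0.604 0.025 0.079] [ 0.51  -0.072  0.009] [0.653 0.204 0.121]
 plate ((0.5759456753730774, 0.06012628972530365), (0.24823428690433502, 0.3776959180831909), 0.3737071454524994)
top red 819 circ 0.5249288082122803 0.13429230451583862 0.06024252623319626 z 0.12096944453738004
 high pts 91
 handle 35 [0.526 0.08  0.158] [0.522 0.072 0.132] [0.536 0.088 0.171]
  handle top 20 [0.528 0.08  0.167] angle -86.67274098660259
 stem 56 [0.528 0.084 0.164]
 ball 322 [ 0.587 -0.003  0.086] [ 0.502 -0.079  0.012] [0.642 0.179 0.122]
 plate ((0.5684449076652527, 0.050257906317710876), (0.3784456253051758, 0.24421176314353943), 89.0198974609375)
```

View pics/a.png

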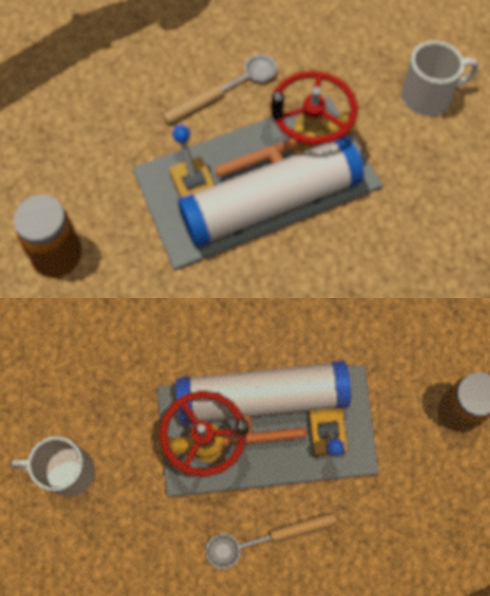

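In the scene crop the wheel is about (314,107) with its handle about (278,105). The ball is at (181,133) and the mug and jar are well clear. World estimates agree between views: axis about (0.527, 0.134), handle about (0.530, 0.080), ball about (0.512, -0.048). First I turn the tool so that tool x = world +y and tool y = world +x, then travel.

Emit:
{"method": "move_arm", "body": {
  "series": [0,0,0,-10.5,1,0,0,0,-10.5,1,0,0,0,-10.5,1,0,0,0,-10.5,1,0,0,0,-10.5,1,0,0,0,-10.5,1,0,0,0,0,0.5]
}}

```text
time_s: 1.98
eef_pos: [0.293, -0.5803, 0.2313]
eef_rot: [0.709, 0.705, 0.0, 0.0]
ft_force: [-0.6, 0.1, -0.4]
gripper_width: 0.818
grasp_force: 0.0
```

Emit:
{"method": "move_arm", "body": {
  "series": [1,0.36,-0.1,0,0.5,1,0.36,-0.1,0,0.5,1,0.36,0,0,0.5,1,0.36,0,0,0.5,1,0.36,0,0,0.5,1,0.36,0,0,0.5,1,0.36,0,0,0.5,1,0.36,0,0,0.5,1,0.36,0,0,0.5,1,0.36,0,0,0.5,1,0.36,0,0,0.5,1,0.36,0,0,0.5]
}}

```text
time_s: 3.48
eef_pos: [0.4024, -0.2798, 0.2365]
eef_rot: [0.71, 0.705, 0.0, 0.0]
ft_force: [0.8, 0.8, -0.1]
gripper_width: 0.503
grasp_force: 0.0
```

Emit:
{"method": "move_arm", "body": {
  "series": [1,0.36,0,0,0.5,1,0.36,0,0,0.5,1,0.36,0,0,0.5,1,0.36,0,0,0.5,1,0.36,0,0,0.5,1,0.36,0,0,0.5,1,0.36,0,0,0.5,1,0.36,0,0,0.5,1,0.36,0,0,0.5,1,0.36,0,0,0.5,0,0,0,0,0.5,0,0,0,0,0.5]
}}

```text
time_s: 4.97
eef_pos: [0.4927, -0.0319, 0.2362]
eef_rot: [0.709, 0.705, -0.0, 0.0]
ft_force: [0.4, -0.4, 0.9]
gripper_width: 0.503
grasp_force: 0.0
```

```bash
cat > m3.py <<'E'
from h import *
import sys
from scipy.optimize import least_squares
def fit(p): 
    f=least_squares(lambda c:np.minimum(np.hypot(p[:,0]-c[0],p[:,1]-c[1])-.061,0.002),[.527,.134]); return f.x
def wheel(n,tag=None):
    s=snapshot(n); W=cloud(s); C=s["color"].astype(int); r,g,b=C[...,0],C[...,1],C[...,2]
    if tag: save(s,tag)
    near=(W[...,0]>.44)&(W[...,0]<.62)&(W[...,1]>.04)&(W[...,1]<.23)
    red=near&(r>80)&(r>1.8*g)&(r>1.8*b)&(W[...,2]>.108)&(W[...,2]<.13)
    p=W[red]
    if len(p)>50: (x,y),rad=cv2.minEnclosingCircle(p[:,:2].astype(np.float32)); print(n,"wheel",len(p),round(x,4),round(y,4),round(rad,4))
    t=near&(W[...,2]>.160)&(W[...,2]<.175); q=W[t]; print("  top>.16",len(q),q.mean(0).round(4),q.min(0).round(3),q.max(0).round(3))
    t=near&(W[...,2]>.145)&(W[...,2]<.16)&(np.hypot(W[...,0]-.527,W[...,1]-.134)<.02); q=W[t]; print("  stem",len(q),q.mean(0).round(4) if len(q) else "")
    t=(b>90)&(b>1.7*r)&(abs(W[...,1]+.048)<.03)&(W[...,2]>.085)&(abs(W[...,0]-.53)<.06); q=W[t]
    if len(q)>5: print("  ball",len(q),q.mean(0).round(4),q.min(0).round(3),q.max(0).round(3))
    return s,W
if __name__=="__main__":
    for n in ["wrist","top","scene"]: wheel(n,"w1" if n=="wrist" else None)
E
python3 m3.py
```

```text
wrist wheel 2462 0.527 0.0989 0.0479
  top>.16 1448 [0.5301 0.0785 0.1668] [0.522 0.07  0.16 ] [0.54  0.088 0.169]
  stem 0 
  ball 1080 [ 0.514  -0.047   0.1132] [ 0.502 -0.06   0.105] [ 0.526 -0.037  0.118]
top wheel 706 0.5252 0.1352 0.0594
  top>.16 51 [0.53   0.0803 0.167 ] [0.522 0.071 0.16 ] [0.539 0.139 0.172]
  stem 19 [0.5258 0.1338 0.1537]
scene wheel 677 0.5298 0.1344 0.0596
  top>.16 52 [0.5335 0.0799 0.1669] [0.523 0.072 0.16 ] [0.541 0.088 0.172]
  stem 26 [0.5282 0.1349 0.1517]
  ball 63 [ 0.5201 -0.0493  0.1139] [ 0.51  -0.059  0.102] [ 0.528 -0.039  0.121]
```

View pics/w1.png

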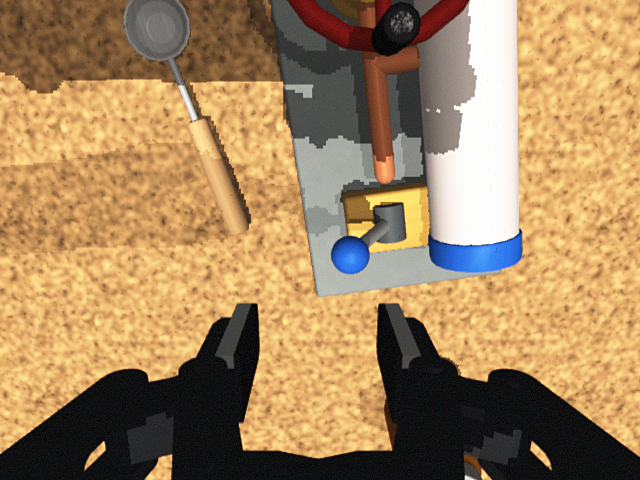

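The wrist picture shows the handle at pixel (402,25), the ball at (350,255) and the fingers clear. The handle is at (0.5305, 0.079). I move over it and go down.

Emit:
{"method": "move_arm", "body": {
  "series": [0.89,0.296,0,0,0.5,0.89,0.296,0,0,0.5,0.89,0.296,0,0,0.5,0.89,0.296,0,0,0.5,0.89,0.296,0,0,0.5,0,0,0.5,0,0.5,0,0,0.5,0,0.5,0,0,0,0,0.5]
}}

```text
time_s: 6.12
eef_pos: [0.529, 0.0782, 0.2094]
eef_rot: [0.709, 0.705, -0.002, -0.001]
ft_force: [0.0, -0.2, 0.2]
gripper_width: 0.498
grasp_force: 0.0
```

```bash
python3 - <<'E'
from m3 import *
print(state()["eef_pos"].round(4) if hasattr(state()["eef_pos"],"round") else state()["eef_pos"])
wheel("wrist","w2")
E
```

```text
[0.529  0.0782 0.2094]
wrist wheel 19098 0.5267 0.1345 0.0606
  top>.16 1194 [0.5308 0.0805 0.1667] [0.522 0.071 0.16 ] [0.54  0.088 0.17 ]
  stem 479 [0.5267 0.1342 0.154 ]
  ball 1048 [ 0.5152 -0.0443  0.1122] [ 0.503 -0.057  0.1  ] [ 0.527 -0.036  0.119]
```

View pics/w2.png

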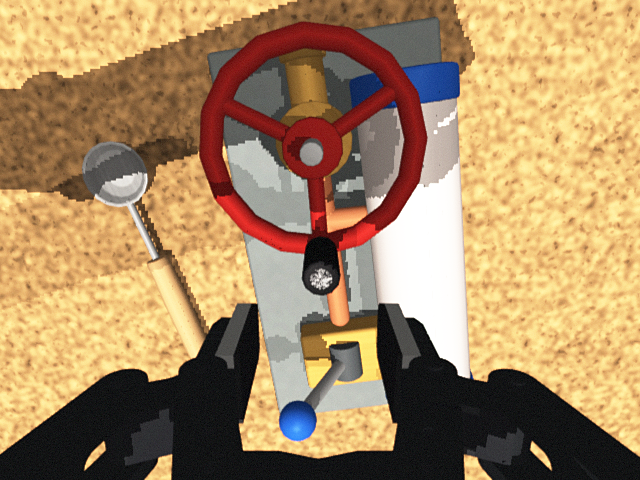

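The wrist view shows the wheel hub at (312,150) and the handle between the fingers at about (320,270). Axis (0.5267, 0.1343), handle (0.5308, 0.0797). I go down and close.

Emit:
{"method": "move_arm", "body": {
  "series": [0.05,0.06,0.5,0,0.5,0,0,0.6,0,0.5,0,0,0.7,0,0.5,0,0,0.7,0,0.5,0,0,0.6,0,0.5,0,0,0,0,0.4]
}}

```text
time_s: 6.92
eef_pos: [0.5308, 0.0813, 0.1322]
eef_rot: [0.708, 0.706, -0.001, -0.001]
ft_force: [0.1, -0.3, -0.1]
gripper_width: 0.399
grasp_force: 0.0
```

Emit:
{"method": "move_arm", "body": {
  "series": [0,0,0,0,0.3,0,0,0,0,0.2,0,0,0,0,0.1,0,0,0,0,0,0,0,0,0,0]
}}

```text
time_s: 7.55
eef_pos: [0.5324, 0.0815, 0.1343]
eef_rot: [0.708, 0.706, 0.0, 0.0]
ft_force: [-0.5, -0.3, 3.2]
gripper_width: 0.195
grasp_force: 58.5
```

```bash
python3 - <<'E'
from m3 import *
for i in range(3):
    wheel(["wrist","top","scene"][i]); s=state(); print(np.round(s["eef_pos"],4),np.round(s["ft_force"],2),s["gripper_width"],s["grasp_force"],np.round(s["q"],2))
E
```

```text
wrist wheel 32794 0.5266 0.1347 0.0604
  top>.16 5756 [0.5329 0.0843 0.1673] [0.506 0.069 0.16 ] [0.56  0.094 0.175]
  stem 1217 [0.5268 0.1346 0.1538]
[0.5324 0.0815 0.1343] [ 0.04 -0.41  3.46] 0.19573646966337355 58.49463701248169 [ 0.28  0.35 -0.61  1.9   0.24  0.97 -0.45]
top wheel 310 0.5244 0.1471 0.0552m3.py:13: RuntimeWarning: Mean of empty slice.
  t=near&(W[...,2]>.160)&(W[...,2]<.175); q=W[t]; print("  top>.16",len(q),q.mean(0).round(4),q.min(0).round(3),q.max(0).round(3))
  ret = um.true_divide(
Traceback (most recent call last):
  File "m3.py", line 13, in wheel
    t=near&(W[...,2]>.160)&(W[...,2]<.175); q=W[t]; print("  top>.16",len(q),q.mean(0).round(4),q.min(0).round(3),q.max(0).round(3))
                                                                                                ~~~~~^^^
ValueError: zero-size array to reduction operation minimum which has no identity
```

```bash
cat > tab.py <<'E'
import numpy as np,sys
a,b,st=map(float,sys.argv[1:4])
t=np.radians(np.arange(a,b+.01,st)); X=2.2*np.cos(t);Y=2.2*np.sin(t)
for i in range(len(t)-1): print(f"{np.degrees(t[i]):.0f}->{np.degrees(t[i+1]):.0f}: {Y[i+1]-Y[i]:.3f}, {X[i+1]-X[i]:.3f}",end=" | " if i%4<3 else "\n")
E
python3 tab.py -85 80 5
```

```text
-85->-80: 0.025, 0.190 | -80->-75: 0.042, 0.187 | -75->-70: 0.058, 0.183 | -70->-65: 0.073, 0.177
-65->-60: 0.089, 0.170 | -60->-55: 0.103, 0.162 | -55->-50: 0.117, 0.152 | -50->-45: 0.130, 0.142
-45->-40: 0.142, 0.130 | -40->-35: 0.152, 0.117 | -35->-30: 0.162, 0.103 | -30->-25: 0.170, 0.089
-25->-20: 0.177, 0.073 | -20->-15: 0.183, 0.058 | -15->-10: 0.187, 0.042 | -10->-5: 0.190, 0.025
-5->0: 0.192, 0.008 | 0->5: 0.192, -0.008 | 5->10: 0.190, -0.025 | 10->15: 0.187, -0.042
15->20: 0.183, -0.058 | 20->25: 0.177, -0.073 | 25->30: 0.170, -0.089 | 30->35: 0.162, -0.103
35->40: 0.152, -0.117 | 40->45: 0.142, -0.130 | 45->50: 0.130, -0.142 | 50->55: 0.117, -0.152
55->60: 0.103, -0.162 | 60->65: 0.089, -0.170 | 65->70: 0.073, -0.177 | 70->75: 0.058, -0.183
75->80: 0.042, -0.187 |
```

Emit:
{"method": "move_arm", "body": {
  "series": [0.025,0.19,-0.04,0,0,0.042,0.187,-0.02,0,0,0,0,0,0,0]
}}

```text
time_s: 8.02
eef_pos: [0.5414, 0.0835, 0.1347]
eef_rot: [0.708, 0.706, 0.0, -0.0]
ft_force: [0.8, 0.5, -1.0]
gripper_width: 0.198
grasp_force: 58.5
```

Emit:
{"method": "move_arm", "body": {
  "series": [0.058,0.183,0,0,0,0.073,0.177,0,0,0,0,0,0,0,0]
}}

```text
time_s: 8.4
eef_pos: [0.5504, 0.087, 0.1349]
eef_rot: [0.708, 0.706, 0.0, -0.0]
ft_force: [-0.1, 1.9, -4.7]
gripper_width: 0.19
grasp_force: 58.5
```

Emit:
{"method": "move_arm", "body": {
  "series": [0.089,0.17,0,0,0,0,0,0,0,0]
}}

```text
time_s: 8.65
eef_pos: [0.5544, 0.0892, 0.1349]
eef_rot: [0.708, 0.706, 0.0, -0.0]
ft_force: [-0.9, 2.7, -5.4]
gripper_width: 0.192
grasp_force: 58.5
```

Emit:
{"method": "move_arm", "body": {
  "series": [0.103,0.162,0,0,0,0,0,0,0,0]
}}

```text
time_s: 8.9
eef_pos: [0.5585, 0.0918, 0.1349]
eef_rot: [0.708, 0.706, 0.0, -0.0]
ft_force: [-2.1, 3.6, -5.7]
gripper_width: 0.193
grasp_force: 58.5
```

Emit:
{"method": "move_arm", "body": {
  "series": [0.117,0.152,0,0,0,0,0,0,0,0]
}}

```text
time_s: 9.15
eef_pos: [0.5622, 0.0948, 0.135]
eef_rot: [0.708, 0.706, -0.0, -0.0]
ft_force: [-2.0, 4.2, -6.2]
gripper_width: 0.193
grasp_force: 58.6
```

```bash
python3 tab.py -48 82 5
```

```text
-48->-43: 0.135, 0.137 | -43->-38: 0.146, 0.125 | -38->-33: 0.156, 0.111 | -33->-28: 0.165, 0.097
-28->-23: 0.173, 0.083 | -23->-18: 0.180, 0.067 | -18->-13: 0.185, 0.051 | -13->-8: 0.189, 0.035
-8->-3: 0.191, 0.018 | -3->2: 0.192, 0.002 | 2->7: 0.191, -0.015 | 7->12: 0.189, -0.032
12->17: 0.186, -0.048 | 17->22: 0.181, -0.064 | 22->27: 0.175, -0.080 | 27->32: 0.167, -0.095
32->37: 0.158, -0.109 | 37->42: 0.148, -0.122 | 42->47: 0.137, -0.135 | 47->52: 0.125, -0.146
52->57: 0.111, -0.156 | 57->62: 0.097, -0.165 | 62->67: 0.083, -0.173 | 67->72: 0.067, -0.180
72->77: 0.051, -0.185 | 77->82: 0.035, -0.189 |
```

Emit:
{"method": "move_arm", "body": {
  "series": [0.031,-0.026,0.04,0,0,0.135,0.137,0,0,0,0,0,0,0,0]
}}

```text
time_s: 9.52
eef_pos: [0.5661, 0.0985, 0.1348]
eef_rot: [0.708, 0.706, 0.001, 0.001]
ft_force: [-2.4, 2.6, -2.4]
gripper_width: 0.194
grasp_force: 58.9
```

Emit:
{"method": "move_arm", "body": {
  "series": [0.146,0.125,0,0,0,0,0,0,0,0]
}}

```text
time_s: 9.78
eef_pos: [0.5693, 0.1021, 0.1347]
eef_rot: [0.708, 0.706, 0.001, 0.001]
ft_force: [-2.1, 1.7, -0.8]
gripper_width: 0.193
grasp_force: 59.0
```

Emit:
{"method": "move_arm", "body": {
  "series": [0.156,0.111,0,0,0,0,0,0,0,0]
}}

```text
time_s: 10.02
eef_pos: [0.5721, 0.106, 0.1347]
eef_rot: [0.708, 0.706, 0.001, 0.001]
ft_force: [-0.9, 0.8, -0.1]
gripper_width: 0.191
grasp_force: 59.1
```

Emit:
{"method": "move_arm", "body": {
  "series": [0.165,0.097,0,0,0,0,0,0,0,0]
}}

```text
time_s: 10.28
eef_pos: [0.5745, 0.1101, 0.1346]
eef_rot: [0.708, 0.706, 0.001, 0.001]
ft_force: [0.2, -0.1, -0.4]
gripper_width: 0.196
grasp_force: 59.2
```

Emit:
{"method": "move_arm", "body": {
  "series": [0.173,0.083,0,0,0,0,0,0,0,0]
}}

```text
time_s: 10.52
eef_pos: [0.5766, 0.1146, 0.1347]
eef_rot: [0.708, 0.706, 0.001, 0.001]
ft_force: [0.9, 0.5, 1.5]
gripper_width: 0.193
grasp_force: 59.3
```

Emit:
{"method": "move_arm", "body": {
  "series": [0.18,0.067,0,0,0,0,0,0,0,0]
}}

```text
time_s: 10.78
eef_pos: [0.5783, 0.1192, 0.1347]
eef_rot: [0.708, 0.706, 0.001, 0.001]
ft_force: [1.4, -0.1, 1.4]
gripper_width: 0.19
grasp_force: 59.3
```

Emit:
{"method": "move_arm", "body": {
  "series": [0.185,0.051,0,0,0,0,0,0,0,0]
}}

```text
time_s: 11.02
eef_pos: [0.5796, 0.1239, 0.1347]
eef_rot: [0.708, 0.706, 0.001, 0.001]
ft_force: [2.7, 0.0, 1.8]
gripper_width: 0.197
grasp_force: 59.3
```

Emit:
{"method": "move_arm", "body": {
  "series": [0.189,0.035,0,0,0,0,0,0,0,0]
}}

```text
time_s: 11.28
eef_pos: [0.5805, 0.1288, 0.1347]
eef_rot: [0.708, 0.706, 0.001, 0.0]
ft_force: [4.3, 1.1, 2.3]
gripper_width: 0.19
grasp_force: 59.3
```

Emit:
{"method": "move_arm", "body": {
  "series": [0.191,0.018,0,0,0,0,0,0,0,0]
}}

```text
time_s: 11.52
eef_pos: [0.5808, 0.1312, 0.1346]
eef_rot: [0.709, 0.706, -0.001, 0.001]
ft_force: [4.6, -4.7, 3.9]
gripper_width: 0.195
grasp_force: 59.4
```

Emit:
{"method": "move_arm", "body": {
  "series": [0.192,0.002,0,0,0,0,0,0,0,0]
}}

```text
time_s: 11.78
eef_pos: [0.581, 0.1331, 0.1344]
eef_rot: [0.709, 0.705, -0.002, 0.003]
ft_force: [3.3, -7.9, 5.3]
gripper_width: 0.191
grasp_force: 59.7
```

Emit:
{"method": "move_arm", "body": {
  "series": [0.191,-0.015,0,0,0,0,0,0,0,0]
}}

```text
time_s: 12.02
eef_pos: [0.5811, 0.1374, 0.1345]
eef_rot: [0.709, 0.705, -0.002, 0.003]
ft_force: [3.7, -9.0, 3.8]
gripper_width: 0.192
grasp_force: 59.7
```

Emit:
{"method": "move_arm", "body": {
  "series": [0.189,-0.032,0,0,0,0,0,0,0,0]
}}

```text
time_s: 12.28
eef_pos: [0.5807, 0.1422, 0.1345]
eef_rot: [0.709, 0.705, -0.002, 0.003]
ft_force: [5.1, -7.8, 4.3]
gripper_width: 0.194
grasp_force: 59.6
```

Emit:
{"method": "move_arm", "body": {
  "series": [0.186,-0.048,0,0,0,0,0,0,0,0]
}}

```text
time_s: 12.52
eef_pos: [0.58, 0.1471, 0.1346]
eef_rot: [0.709, 0.705, -0.001, 0.003]
ft_force: [6.1, -7.1, 3.3]
gripper_width: 0.191
grasp_force: 59.6
```

Emit:
{"method": "move_arm", "body": {
  "series": [0.181,-0.064,0,0,0,0,0,0,0,0]
}}

```text
time_s: 12.78
eef_pos: [0.5788, 0.152, 0.1346]
eef_rot: [0.709, 0.705, -0.001, 0.003]
ft_force: [6.0, -6.8, 2.7]
gripper_width: 0.19
grasp_force: 59.5
```

```bash
cat > fit.py <<'E'
import numpy as np
from scipy.optimize import least_squares
P=np.array([[.5414,.0835],[.5504,.087],[.5544,.0892],[.5585,.0918],[.5622,.0948],[.5661,.0985],[.5693,.1021],[.5721,.106],[.5745,.1101],[.5766,.1146],[.5783,.1192],[.5796,.1239],[.5805,.1288]])
L=np.array([[.5811,.1374],[.5807,.1422],[.58,.1471],[.5788,.152]])
c=least_squares(lambda c:np.hypot(*(P-c).T)-.055,[.527,.135]).x
a=least_squares(lambda c:np.hypot(*(np.vstack([P,L])-c).T)-.055,[.527,.135]).x
print(c,a)
for c in (c,a):
    print(np.degrees(np.arctan2(P[-1][1]-c[1],P[-1][0]-c[0])),np.degrees(np.arctan2(*(L-c).T[::-1])),(np.hypot(*(np.vstack([P,L])-c).T)*1e3).round(1))
E
python3 fit.py; python3 - <<'E'
from m3 import *
wheel("wrist","w3")
s=snapshot("top"); W=cloud(s); C=s["color"].astype(int)
for d in outline_of(s,"stand")[:1]: print(d["rect"],np.median(W[d["mask"]],0).round(4))
print(state()["ft_force"])
E
```

```text
[0.52606814 0.13626738] [0.52607284 0.13627214]
-7.811511325062059 [ 1.17904968  6.19761921 11.35717045 16.61254539] [54.9 54.9 54.9 55.  55.  55.  55.1 55.1 55.  55.  54.9 54.9 54.9 55.
 55.  55.  55. ]
-7.817100261910162 [ 1.17419155  6.19320918 11.35326854 16.60919015] [55.  55.  54.9 55.  55.  55.  55.1 55.1 55.  55.  54.9 54.9 54.9 55.
 54.9 55.  55. ]
wrist wheel 18171 0.5269 0.1352 0.0602
  top>.16 5689 [0.5793 0.1545 0.1673] [0.553 0.14  0.16 ] [0.604 0.165 0.175]
  stem 0 
[251.2, 186.5, 372.1, 263.4] [nan nan nan]
[ 6.87362918 -5.39854075  3.20768405]
```

View pics/w3.png

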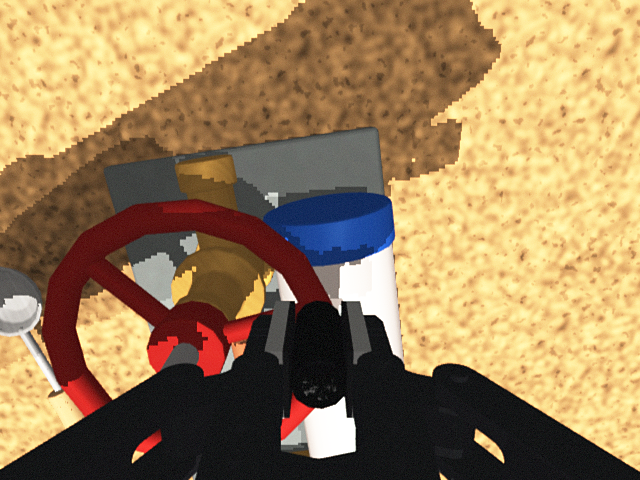

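The wrist view shows the wheel with hub at (187,345), a spoke going up-left to (95,270) and the handle gripped at (320,350). I measure the wheel's angle from the spokes, against the TCP angle.

```bash
cat > spoke.py <<'E'
from h import *
from scipy.optimize import least_squares
def spoke(show=True):
    s=snapshot("wrist"); st=state(); W=cloud(s); C=s["color"].astype(int); r,g,b=C[...,0],C[...,1],C[...,2]
    red=(r>60)&(r>1.8*g)&(r>1.8*b)&(W[...,2]>.106)&(W[...,2]<.132)
    p=W[red][:,:2]; c=np.array([.527,.1347])
    for _ in range(8):   # rim centre: tube ring, outer 61; fit points on band
        d=np.hypot(*(p-c).T); k=(d>.044)&(d<.066)
        c=least_squares(lambda c:np.hypot(*(p[k]-c).T)-.0545,c,loss="soft_l1",f_scale=.003).x
    d=np.hypot(*(p-c).T); k=(d>.018)&(d<.045); a=np.degrees(np.arctan2(*(p[k]-c).T[::-1])); 
    t=np.array(st["eef_pos"])[:2]-[.5261,.1363]; ta=np.degrees(np.arctan2(t[1],t[0]))
    out=[]
    for off in(0,120,240):
        e=(a-ta-off+180)%360-180; e=e[abs(e)<25]
        if len(e)>60:
            m=np.median(e)
            for _ in range(5): m=np.median(e[abs(e-m)<9])
            out.append((off,len(e),round(m,2)))
    print("centre",c.round(4),"tcp angle",round(ta,2),"spoke-tcp",out,"F",np.round(st["ft_force"],1),"pos",np.round(st["eef_pos"],4))
if __name__=="__main__":
    spoke();spoke()
E
python3 spoke.py; python3 tab.py 17 197 10
```

```text
centre [0.529 0.135] tcp angle 16.61 spoke-tcp [(0, 438, np.float64(6.11)), (120, 1601, np.float64(-0.9))] F [ 8.1 -6.6  3.4] pos [0.5787 0.152  0.1346]
centre [0.5291 0.135 ] tcp angle 16.6 spoke-tcp [(0, 439, np.float64(6.11)), (120, 1597, np.float64(-0.94))] F [ 7.1 -6.3  1.9] pos [0.5788 0.152  0.1347]
17->27: 0.356, -0.144 | 27->37: 0.325, -0.203 | 37->47: 0.285, -0.257 | 47->57: 0.236, -0.302
57->67: 0.180, -0.339 | 67->77: 0.119, -0.365 | 77->87: 0.053, -0.380 | 87->97: -0.013, -0.383
97->107: -0.080, -0.375 | 107->117: -0.144, -0.356 | 117->127: -0.203, -0.325 | 127->137: -0.257, -0.285
137->147: -0.302, -0.236 | 147->157: -0.339, -0.180 | 157->167: -0.365, -0.119 | 167->177: -0.380, -0.053
177->187: -0.383, 0.013 | 187->197: -0.375, 0.080 |
```

Emit:
{"method": "move_arm", "body": {
  "series": [-0.11,0.04,0,0,0,-0.11,0.04,0,0,0,0,0,0,0,0,0,0,0,0,0]
}}

```text
time_s: 13.52
eef_pos: [0.579, 0.151, 0.1347]
eef_rot: [0.708, 0.706, 0.001, 0.001]
ft_force: [5.0, -1.5, 2.4]
gripper_width: 0.193
grasp_force: 59.6
```

```bash
python3 spoke.py
```

```text
centre [0.5291 0.1349] tcp angle 15.54 spoke-tcp [(0, 496, np.float64(6.77)), (120, 1601, np.float64(-0.42))] F [ 4.9 -0.6  3.4] pos [0.579  0.151  0.1347]
centre [0.5291 0.1349] tcp angle 15.55 spoke-tcp [(0, 498, np.float64(6.7)), (120, 1608, np.float64(-0.45))] F [ 4.6 -1.7  2.6] pos [0.579  0.151  0.1347]
```

Emit:
{"method": "move_arm", "body": {
  "series": [0.178,-0.032,0,0,0,0.178,-0.052,0,0,0,0.163,-0.101,0,0,0,0.162,-0.102,0,0,0,0,0,0,0,0]
}}

```text
time_s: 14.25
eef_pos: [0.5732, 0.1648, 0.1346]
eef_rot: [0.709, 0.705, -0.0, 0.003]
ft_force: [6.9, -4.9, 2.4]
gripper_width: 0.191
grasp_force: 59.5
```

Emit:
{"method": "move_arm", "body": {
  "series": [0.285,-0.257,0,0,0,0.236,-0.302,0,0,0,0,0,0,0,0]
}}

```text
time_s: 14.62
eef_pos: [0.5594, 0.18, 0.1348]
eef_rot: [0.708, 0.706, 0.001, 0.002]
ft_force: [8.8, -2.3, 0.6]
gripper_width: 0.196
grasp_force: 59.4
```

Emit:
{"method": "move_arm", "body": {
  "series": [0.18,-0.339,0,0,0,0.119,-0.365,0,0,0,0,0,0,0,0]
}}

```text
time_s: 15.0
eef_pos: [0.5415, 0.189, 0.1348]
eef_rot: [0.708, 0.706, 0.002, 0.001]
ft_force: [8.3, -0.3, 0.2]
gripper_width: 0.192
grasp_force: 59.4
```

Emit:
{"method": "move_arm", "body": {
  "series": [0.053,-0.38,0,0,0,-0.013,-0.383,0,0,0,-0.08,-0.375,0,0,0,0,0,0,0,0]
}}

```text
time_s: 15.5
eef_pos: [0.5124, 0.1895, 0.1348]
eef_rot: [0.708, 0.706, 0.003, 0.0]
ft_force: [7.1, 2.1, -0.7]
gripper_width: 0.192
grasp_force: 59.4
```

Emit:
{"method": "move_arm", "body": {
  "series": [-0.144,-0.356,0,0,0,-0.203,-0.325,0,0,0,-0.257,-0.285,0,0,0,0,0,0,0,0]
}}

```text
time_s: 16.0
eef_pos: [0.4875, 0.1755, 0.1347]
eef_rot: [0.708, 0.706, 0.003, -0.001]
ft_force: [6.8, 4.6, 0.2]
gripper_width: 0.19
grasp_force: 59.3
```

Emit:
{"method": "move_arm", "body": {
  "series": [-0.302,-0.236,0,0,0,-0.339,-0.18,0,0,0,0,0,0,0,0]
}}

```text
time_s: 16.38
eef_pos: [0.4766, 0.1604, 0.1346]
eef_rot: [0.708, 0.707, 0.003, -0.001]
ft_force: [5.3, 5.2, -1.8]
gripper_width: 0.191
grasp_force: 59.3
```

```bash
python3 spoke.py; python3 tab.py 197 357 10
```

```text
centre [0.5246 0.1356] tcp angle 154.06 spoke-tcp [(0, 188, np.float64(-8.28)), (240, 1522, np.float64(-0.3))] F [ 4.3  5.5 -0.9] pos [0.4766 0.1604 0.1346]
centre [0.5246 0.1356] tcp angle 154.01 spoke-tcp [(0, 184, np.float64(-8.23)), (240, 1529, np.float64(-0.38))] F [ 5.4  5.6 -0.7] pos [0.4766 0.1604 0.1346]
197->207: -0.356, 0.144 | 207->217: -0.325, 0.203 | 217->227: -0.285, 0.257 | 227->237: -0.236, 0.302
237->247: -0.180, 0.339 | 247->257: -0.119, 0.365 | 257->267: -0.053, 0.380 | 267->277: 0.013, 0.383
277->287: 0.080, 0.375 | 287->297: 0.144, 0.356 | 297->307: 0.203, 0.325 | 307->317: 0.257, 0.285
317->327: 0.302, 0.236 | 327->337: 0.339, 0.180 | 337->347: 0.365, 0.119 | 347->357: 0.380, 0.053
```

Emit:
{"method": "move_arm", "body": {
  "series": [-0.365,-0.119,0,0,0,-0.38,-0.053,0,0,0,0,0,0,0,0]
}}

```text
time_s: 16.85
eef_pos: [0.4714, 0.1426, 0.1345]
eef_rot: [0.707, 0.707, 0.002, -0.002]
ft_force: [2.2, 6.9, 1.1]
gripper_width: 0.191
grasp_force: 59.2
```

Emit:
{"method": "move_arm", "body": {
  "series": [-0.383,0.013,0,0,0,-0.375,0.08,0,0,0,0,0,0,0,0]
}}

```text
time_s: 17.23
eef_pos: [0.4724, 0.1239, 0.1343]
eef_rot: [0.707, 0.707, 0.001, -0.003]
ft_force: [-0.8, 6.5, 3.2]
gripper_width: 0.192
grasp_force: 59.7
```

Emit:
{"method": "move_arm", "body": {
  "series": [-0.356,0.144,0,0,0,-0.325,0.203,0,0,0,0,0,0,0,0]
}}

```text
time_s: 17.6
eef_pos: [0.4796, 0.1065, 0.1341]
eef_rot: [0.707, 0.707, -0.0, -0.004]
ft_force: [-3.6, 7.3, 6.3]
gripper_width: 0.189
grasp_force: 60.1
```

Emit:
{"method": "move_arm", "body": {
  "series": [-0.285,0.257,0,0,0,-0.236,0.302,0,0,0,0,0,0,0,0]
}}

```text
time_s: 17.98
eef_pos: [0.4925, 0.0923, 0.1339]
eef_rot: [0.708, 0.707, -0.002, -0.004]
ft_force: [-6.4, 3.4, 9.8]
gripper_width: 0.194
grasp_force: 60.4
```

Emit:
{"method": "move_arm", "body": {
  "series": [-0.18,0.339,0,0,0,-0.119,0.365,0,0,0,0,0,0,0,0]
}}

```text
time_s: 18.35
eef_pos: [0.5095, 0.0834, 0.1337]
eef_rot: [0.708, 0.706, -0.004, -0.004]
ft_force: [-7.2, -0.2, 10.8]
gripper_width: 0.192
grasp_force: 60.7
```

Emit:
{"method": "move_arm", "body": {
  "series": [-0.053,0.38,-0.03,0,0,0.013,0.383,-0.03,0,0,0,0,0,0,0]
}}

```text
time_s: 18.73
eef_pos: [0.5273, 0.081, 0.134]
eef_rot: [0.708, 0.706, -0.005, -0.004]
ft_force: [-7.8, -1.2, 7.0]
gripper_width: 0.198
grasp_force: 60.2
```

Emit:
{"method": "move_arm", "body": {
  "series": [0.08,0.375,0,0,0,0.144,0.356,0,0,0,0,0,0,0,0]
}}

```text
time_s: 19.1
eef_pos: [0.546, 0.0848, 0.134]
eef_rot: [0.708, 0.706, -0.006, -0.003]
ft_force: [-6.2, -4.3, 6.6]
gripper_width: 0.191
grasp_force: 60.4
```

Emit:
{"method": "move_arm", "body": {
  "series": [0.203,0.325,0,0,0,0.257,0.285,0,0,0,0,0,0,0,0]
}}

```text
time_s: 19.48
eef_pos: [0.5622, 0.0946, 0.1341]
eef_rot: [0.708, 0.706, -0.006, -0.002]
ft_force: [-4.1, -5.3, 5.6]
gripper_width: 0.192
grasp_force: 60.4
```

```bash
python3 spoke.py; python3 tab.py 317 362 5
```

```text
centre [0.5279 0.1344] tcp angle -49.12 spoke-tcp [(0, 1546, np.float64(-0.04)), (120, 2019, np.float64(-0.19)), (240, 1545, np.float64(-1.91))] F [-4.7 -6.   5.2] pos [0.5622 0.0946 0.1341]
centre [0.5279 0.1344] tcp angle -49.13 spoke-tcp [(0, 1541, np.float64(-0.03)), (120, 2017, np.float64(-0.17)), (240, 1544, np.float64(-1.98))] F [-4.6 -4.8  6.5] pos [0.5622 0.0946 0.1341]
317->322: 0.146, 0.125 | 322->327: 0.156, 0.111 | 327->332: 0.165, 0.097 | 332->337: 0.173, 0.083
337->342: 0.180, 0.067 | 342->347: 0.185, 0.051 | 347->352: 0.189, 0.035 | 352->357: 0.191, 0.018
357->362: 0.192, 0.002 |
```

Emit:
{"method": "move_arm", "body": {
  "series": [0.146,0.125,0,0,0,0.156,0.111,0,0,0,0.165,0.097,0,0,0,0.173,0.083,0,0,0,0.18,0.067,0,0,0,0.185,0.051,0,0,0,0.189,0.035,0,0,0,0,0,0,0,0]
}}

```text
time_s: 20.58
eef_pos: [0.5792, 0.1218, 0.1344]
eef_rot: [0.709, 0.705, -0.005, 0.001]
ft_force: [0.6, -9.1, 4.1]
gripper_width: 0.192
grasp_force: 59.8
```

```bash
python3 spoke.py
```

```text
centre [0.5288 0.1344] tcp angle -15.24 spoke-tcp [(0, 1306, np.float64(2.34)), (120, 1838, np.float64(-0.34)), (240, 531, np.float64(-3.31))] F [ 0.4 -8.5  2.8] pos [0.5793 0.1218 0.1344]
centre [0.5288 0.1344] tcp angle -15.26 spoke-tcp [(0, 1307, np.float64(2.36)), (120, 1834, np.float64(-0.15)), (240, 532, np.float64(-3.22))] F [ 0.9 -9.   3.4] pos [0.5792 0.1218 0.1344]
```

Emit:
{"method": "move_arm", "body": {
  "series": [0.191,0.018,0,0,0,0,0,0,0,0]
}}

```text
time_s: 20.92
eef_pos: [0.5802, 0.1264, 0.1344]
eef_rot: [0.709, 0.705, -0.005, 0.001]
ft_force: [1.7, -8.5, 3.5]
gripper_width: 0.191
grasp_force: 59.7
```

Emit:
{"method": "move_arm", "body": {
  "series": [0.15,0.002,0,0,0,0,0,0,0,0]
}}

```text
time_s: 21.18
eef_pos: [0.5807, 0.1299, 0.1345]
eef_rot: [0.709, 0.705, -0.005, 0.002]
ft_force: [2.5, -8.6, 2.2]
gripper_width: 0.191
grasp_force: 59.7
```

```bash
python3 spoke.py
```

```text
centre [0.529  0.1344] tcp angle -6.6 spoke-tcp [(0, 1158, np.float64(3.18)), (120, 1773, np.float64(-0.37)), (240, 379, np.float64(-2.84))] F [ 1.8 -9.   1.7] pos [0.5808 0.13   0.1345]
centre [0.529  0.1344] tcp angle -6.64 spoke-tcp [(0, 1158, np.float64(3.14)), (120, 1770, np.float64(-0.29)), (240, 385, np.float64(-2.84))] F [ 2.2 -9.5  1.9] pos [0.5807 0.1299 0.1345]
```

Emit:
{"method": "move_arm", "body": {
  "series": [0.06,0,0,0,0,0,0,0,0,0]
}}

```text
time_s: 21.52
eef_pos: [0.5809, 0.1313, 0.1345]
eef_rot: [0.709, 0.705, -0.005, 0.002]
ft_force: [3.1, -9.6, 2.0]
gripper_width: 0.19
grasp_force: 59.7
```

Emit:
{"method": "move_arm", "body": {
  "series": [-0.11,0,0,0,0,-0.1,0,0,0,0,0,0,0,0,0]
}}

```text
time_s: 21.9
eef_pos: [0.5807, 0.1305, 0.1347]
eef_rot: [0.708, 0.706, -0.002, -0.0]
ft_force: [1.5, -5.2, -1.7]
gripper_width: 0.193
grasp_force: 59.4
```

```bash
python3 spoke.py
```

```text
centre [0.529  0.1344] tcp angle -6.02 spoke-tcp [(0, 1166, np.float64(3.57)), (120, 1759, np.float64(-0.14)), (240, 396, np.float64(-2.41))] F [ 0.8 -3.9 -2.2] pos [0.5807 0.1305 0.1348]
centre [0.529  0.1344] tcp angle -5.98 spoke-tcp [(0, 1168, np.float64(3.6)), (120, 1752, np.float64(-0.13)), (240, 392, np.float64(-2.57))] F [ 1.3 -4.  -1.3] pos [0.5807 0.1306 0.1348]
```

Emit:
{"method": "move_arm", "body": {
  "series": [-0.08,0,0,0,0,0,0,0,0,0.1,0,0,0,0,0.2,0,0,0,0,0.3,0,0,0,0,0.4,0,0,0,0,0.45,0,0,0,0,0.45]
}}

```text
time_s: 22.88
eef_pos: [0.5821, 0.1301, 0.1361]
eef_rot: [0.708, 0.706, 0.0, 0.0]
ft_force: [-0.2, -0.5, -0.1]
gripper_width: 0.448
grasp_force: 0.0
```

Emit:
{"method": "move_arm", "body": {
  "series": [0,0,-0.2,0,0.45,0,0,-0.4,0,0.45,0,0,-0.7,0,0.45,0,0,-0.9,0,0.45,0,0,-0.9,0,0.45,0,0,-0.9,0,0.45,0,0,0,0,0.45]
}}

```text
time_s: 23.75
eef_pos: [0.5834, 0.1306, 0.2388]
eef_rot: [0.708, 0.706, 0.002, 0.002]
ft_force: [0.5, -0.4, -0.5]
gripper_width: 0.45
grasp_force: 0.0
```

Emit:
{"method": "move_arm", "body": {
  "series": [-0.89,-0.58,0,0,0.3,-0.89,-0.58,0,0,0.2,-0.89,-0.58,0,0,0.1,-0.89,-0.58,0,0,0,-0.89,-0.58,0,0,0,-0.89,-0.58,0,0,0,-0.89,-0.58,0,0,0,-0.89,-0.58,0,0,0,0,0,0,0,0,0,0,0,0,0]
}}

```text
time_s: 25.0
eef_pos: [0.4655, -0.047, 0.2357]
eef_rot: [0.708, 0.706, 0.0, -0.0]
ft_force: [0.7, 1.0, 0.2]
gripper_width: 0.001
grasp_force: 0.0
```

```bash
python3 - <<'E'
from m3 import *
for n in ["wrist","top","scene"]: 
    s,W=wheel(n)
    if n!="wrist": save(s,"v_"+n)
print(np.round(state()["eef_pos"],4),state()["gripper_width"])
a=[cv2.imread(f"pics/v_{n}.png")[150:350,160:470] for n in("scene","top")]
cv2.imwrite("pics/v.png",cv2.resize(np.vstack(a),(465,600)))
E
```

```text
wrist wheel 1516 0.5283 0.0839 0.0326m3.py:13: RuntimeWarning: Mean of empty slice.
  t=near&(W[...,2]>.160)&(W[...,2]<.175); q=W[t]; print("  top>.16",len(q),q.mean(0).round(4),q.min(0).round(3),q.max(0).round(3))
  ret = um.true_divide(
Traceback (most recent call last):
  File "m3.py", line 13, in wheel
    t=near&(W[...,2]>.160)&(W[...,2]<.175); q=W[t]; print("  top>.16",len(q),q.mean(0).round(4),q.min(0).round(3),q.max(0).round(3))
                                                                                                ~~~~~^^^
ValueError: zero-size array to reduction operation minimum which has no identity
```

Emit:
{"method": "move_arm", "body": {
  "series": [0,0,0.9,0,0,0,0,0.95,0,0,0,0,0.95,0,0,0,0,0.95,0,0,0,0,0.95,0,0,0,0,0.8,0,0,0,0,0,0,0]
}}

```text
time_s: 25.92
eef_pos: [0.4645, -0.0466, 0.097]
eef_rot: [0.708, 0.707, -0.001, -0.002]
ft_force: [0.2, 0.2, -0.2]
gripper_width: -0.005
grasp_force: 0.0
```

```bash
sed -i 's/q=W\[t\]; print("  top>.16",len(q),/q=W[t]; len(q) and print("  top>.16",len(q),/' m3.py; python3 - <<'E'
from m3 import *
for n in ["wrist","top","scene"]: 
    s,W=wheel(n); save(s,"v_"+n)
print(np.round(state()["eef_pos"],4),state()["ft_force"])
a=[cv2.imread(f"pics/v_{n}.png")[150:350,160:470] for n in("scene","top")]
w=cv2.resize(cv2.imread("pics/v_wrist.png"),(400,300))
o=np.zeros((300,800,3),np.uint8); o[:,:400]=w; o[:,400:]=cv2.resize(a[0],(400,300)); cv2.imwrite("pics/v.png",o)
E
```

```text
stem 0 
  ball 4048 [ 0.5128 -0.0453  0.1127] [ 0.497 -0.059  0.088] [ 0.527 -0.035  0.148]
top wheel 855 0.5247 0.1339 0.0606
  top>.16 52 [0.5792 0.1274 0.167 ] [0.524 0.12  0.16 ] [0.589 0.136 0.173]
  stem 20 [0.5259 0.134  0.1555]
scene wheel 732 0.5286 0.1344 0.0604
  top>.16 53 [0.5836 0.1282 0.1669] [0.574 0.12  0.16 ] [0.592 0.137 0.171]
  stem 28 [0.5286 0.1346 0.1533]
  ball 62 [ 0.5203 -0.0502  0.1135] [ 0.509 -0.059  0.104] [ 0.528 -0.04   0.121]
[ 0.4663 -0.0473  0.0991] [0.38305694 0.91296828 0.28123549]
```

View pics/v.png

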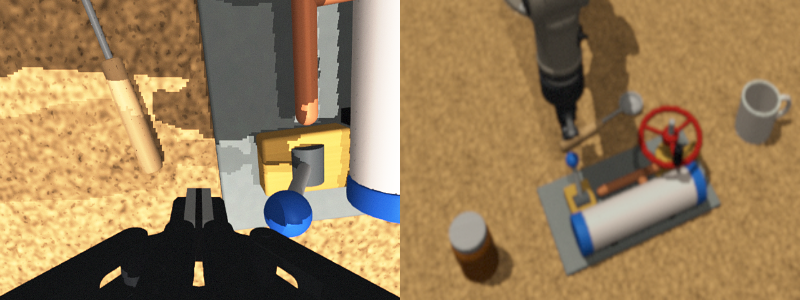

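The wrist view shows closed fingers at (198,210) just behind the ball at (288,213). The wheel is released and unmoved, with the handle at (679,150) in the scene half. Now I push the lever along +x.

Emit:
{"method": "move_arm", "body": {
  "series": [0.03,0.3,0,0,0,0.03,0.3,0,0,0,0.03,0.3,0,0,0,0.03,0.3,0,0,0,0.03,0.3,0,0,0,0.03,0.3,0,0,0,0.03,0.3,0,0,0,0.03,0.3,0,0,0,0.03,0.3,0,0,0,0,0,0,0,0]
}}

```text
time_s: 27.32
eef_pos: [0.5339, -0.0411, 0.0982]
eef_rot: [0.708, 0.706, 0.001, 0.0]
ft_force: [0.1, -0.0, -0.8]
gripper_width: 0.005
grasp_force: 0.0
```

Emit:
{"method": "move_arm", "body": {
  "series": [0.02,0.2,0,0,0,0.02,0.2,0,0,0,0,0,0,0,0]
}}

```text
time_s: 27.7
eef_pos: [0.5434, -0.0403, 0.0983]
eef_rot: [0.708, 0.706, 0.0, 0.0]
ft_force: [0.6, -0.3, -0.8]
gripper_width: 0.002
grasp_force: 0.0
```

Emit:
{"method": "move_arm", "body": {
  "series": [0.01,0.15,0,0,0,0,0,0,0,0]
}}

```text
time_s: 27.95
eef_pos: [0.5469, -0.0401, 0.0983]
eef_rot: [0.708, 0.706, 0.0, 0.0]
ft_force: [-0.2, 0.4, -0.4]
gripper_width: 0.004
grasp_force: 0.2
```

```bash
python3 - <<'E'
from m3 import *
import m3
for n in ["wrist","top","scene"]:
    s=snapshot(n); save(s,"b_"+n); W=cloud(s); C=s["color"].astype(int); r,b=C[...,0],C[...,2]
    t=(b>80)&(b>1.7*r)&(abs(W[...,1]+.045)<.03)&(W[...,2]>.092)&(abs(W[...,0]-.55)<.07); q=W[t]
    if len(q)>3: print(n,len(q),q.mean(0).round(4),q.min(0).round(3),q.max(0).round(3))
s=state(); print(np.round(s["eef_pos"],4),s["ft_force"])
E
```

```text
wrist 3887 [ 0.5726 -0.0352  0.1178] [ 0.562 -0.046  0.094] [ 0.586 -0.028  0.145]
scene 25 [ 0.5809 -0.0467  0.1177] [ 0.573 -0.051  0.11 ] [ 0.585 -0.043  0.124]
[ 0.5469 -0.0402  0.0984] [-0.08925014  0.60205914 -0.43451089]
```

Emit:
{"method": "move_arm", "body": {
  "series": [0.01,0.1,0,0,0,0,0,0,0,0]
}}

```text
time_s: 28.35
eef_pos: [0.5492, -0.0399, 0.0982]
eef_rot: [0.708, 0.706, -0.0, 0.0]
ft_force: [-1.5, 0.3, -0.3]
gripper_width: 0.001
grasp_force: 0.3
```

Emit:
{"method": "move_arm", "body": {
  "series": [0.01,0.1,0,0,0,0,0,0,0,0]
}}

```text
time_s: 28.6
eef_pos: [0.5518, -0.0396, 0.0983]
eef_rot: [0.708, 0.706, 0.0, 0.0]
ft_force: [-0.8, -0.0, -0.2]
gripper_width: 0.003
grasp_force: 0.3
```

Emit:
{"method": "move_arm", "body": {
  "series": [0.01,0.1,0,0,0,0,0,0,0,0]
}}

```text
time_s: 28.85
eef_pos: [0.5544, -0.0393, 0.0984]
eef_rot: [0.708, 0.706, 0.0, 0.0]
ft_force: [-0.3, 0.1, -0.3]
gripper_width: -0.001
grasp_force: 0.3
```

Emit:
{"method": "move_arm", "body": {
  "series": [0.01,0.1,0,0,0,0,0,0,0,0]
}}

```text
time_s: 29.1
eef_pos: [0.557, -0.0391, 0.0984]
eef_rot: [0.708, 0.706, 0.0, 0.0]
ft_force: [-0.7, 0.8, 0.9]
gripper_width: -0.002
grasp_force: 0.3
```

Emit:
{"method": "move_arm", "body": {
  "series": [0.01,0.08,0,0,0,0,0,0,0,0]
}}

```text
time_s: 29.35
eef_pos: [0.5589, -0.0389, 0.0983]
eef_rot: [0.708, 0.706, 0.0, 0.0]
ft_force: [-0.7, -0.8, 0.0]
gripper_width: -0.001
grasp_force: 0.3
```

```bash
python3 - <<'E'
from m3 import *
for n in ["wrist","scene"]:
    s=snapshot(n); save(s,"c_"+n); W=cloud(s); C=s["color"].astype(int); r,b=C[...,0],C[...,2]
    t=(b>80)&(b>1.7*r)&(abs(W[...,1]+.045)<.03)&(W[...,2]>.092)&(abs(W[...,0]-.55)<.07); q=W[t]
    if len(q)>3: print(n,len(q),q.mean(0).round(4),q.min(0).round(3),q.max(0).round(3))
s=state(); print(np.round(s["eef_pos"],4),s["ft_force"])
E
```

```text
wrist 4103 [ 0.5844 -0.0348  0.1139] [ 0.574 -0.05   0.093] [ 0.598 -0.026  0.147]
scene 29 [ 0.5909 -0.046   0.1133] [ 0.583 -0.051  0.105] [ 0.597 -0.041  0.121]
[ 0.5589 -0.0389  0.0984] [-1.28338559  0.32832041 -0.66999219]
```

View pics/c_wrist.png

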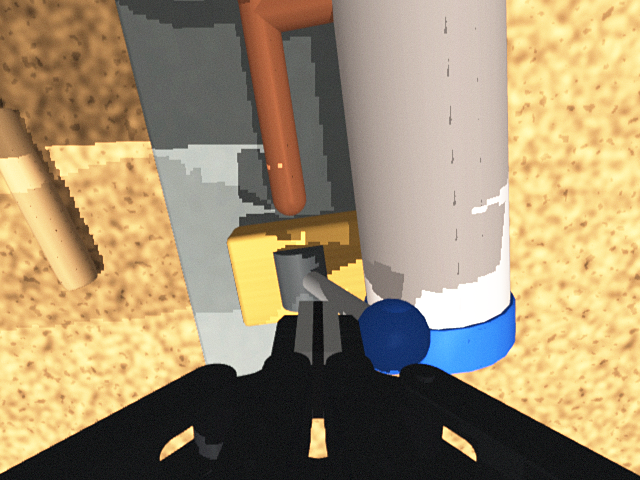

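The ball is at (395,335), nearly over, and the fingers at (318,330) are clear of the cartridge. No stop has been felt yet, so I continue gently.

Emit:
{"method": "move_arm", "body": {
  "series": [0.01,0.08,0,0,0,0,0,0,0,0]
}}

```text
time_s: 29.7
eef_pos: [0.5608, -0.0386, 0.0983]
eef_rot: [0.708, 0.706, 0.0, 0.0]
ft_force: [-0.5, 0.2, -0.3]
gripper_width: 0.004
grasp_force: 0.3
```

Emit:
{"method": "move_arm", "body": {
  "series": [0.01,0.08,0,0,0,0,0,0,0,0]
}}

```text
time_s: 29.95
eef_pos: [0.5629, -0.0384, 0.0983]
eef_rot: [0.708, 0.706, 0.0, 0.0]
ft_force: [-0.5, -0.7, 0.4]
gripper_width: 0.003
grasp_force: 0.2
```

Emit:
{"method": "move_arm", "body": {
  "series": [0.01,0.08,0,0,0,0,0,0,0,0]
}}

```text
time_s: 30.2
eef_pos: [0.5639, -0.0383, 0.0981]
eef_rot: [0.708, 0.706, -0.001, -0.0]
ft_force: [-3.6, -0.1, 1.1]
gripper_width: 0.006
grasp_force: 1.7
```

Emit:
{"method": "move_arm", "body": {
  "series": [0.01,0.08,0,0,0,0,0,0,0,0]
}}

```text
time_s: 30.45
eef_pos: [0.5642, -0.0382, 0.098]
eef_rot: [0.708, 0.706, -0.002, -0.002]
ft_force: [-6.9, -0.0, 4.7]
gripper_width: -0.001
grasp_force: 4.3
```

```bash
cat > ball.py <<'E'
from m3 import *
for n in ["wrist","scene"]:
    s=snapshot(n); W=cloud(s); C=s["color"].astype(int); r,b=C[...,0],C[...,2]
    t=(b>80)&(b>1.7*r)&(abs(W[...,1]+.045)<.03)&(W[...,2]>.092)&(abs(W[...,0]-.55)<.07); q=W[t]
    if len(q)>3: print(n,len(q),q.mean(0).round(4),q.min(0).round(3),q.max(0).round(3), np.percentile(q[:,2],90))
s=state(); print(np.round(s["eef_pos"],4),s["ft_force"])
E
python3 ball.py
```

```text
wrist 3952 [ 0.5892 -0.0343  0.1119] [ 0.578 -0.049  0.099] [ 0.602 -0.025  0.147] 0.11579422210693294
scene 32 [ 0.5951 -0.0448  0.1115] [ 0.585 -0.05   0.105] [ 0.602 -0.038  0.118] 0.11477155854787183
[ 0.5642 -0.0382  0.098 ] [-7.78979365  0.02339641  4.84742371]
```

The stop has been felt: 7 N, with the TCP halted. I retreat.

Emit:
{"method": "move_arm", "body": {
  "series": [0,-0.2,0,0,0,0,-0.4,0,0,0,0,-0.5,0,0,0,0,-0.5,-0.3,0,0,0,-0.5,-0.7,0,0,0,-0.3,-0.9,0,0,0,0,-0.9,0,0,0,0,-0.9,0,0,0,0,-0.9,0,0,0,0,0,0,0]
}}

```text
time_s: 31.8
eef_pos: [0.5076, -0.0376, 0.2154]
eef_rot: [0.708, 0.706, 0.001, 0.002]
ft_force: [0.4, 0.9, -0.1]
gripper_width: -0.004
grasp_force: 0.0
```

```bash
python3 ball.py; python3 - <<'E'
from m3 import *
for n in ["wrist","top","scene"]:
    s,W=wheel(n); save(s,"f_"+n)
a=[cv2.resize(cv2.imread("pics/f_wrist.png"),(400,300)),cv2.resize(cv2.imread("pics/f_scene.png")[150:350,160:470],(400,300))]
cv2.imwrite("pics/f.png",np.hstack(a)); print(state()["time_s"])
E
```

```text
wrist 1395 [ 0.5871 -0.0369  0.1121] [ 0.576 -0.051  0.101] [ 0.601 -0.026  0.118] 0.11589456128427786
scene 78 [ 0.5947 -0.0393  0.113 ] [ 0.584 -0.05   0.102] [ 0.603 -0.027  0.12 ] 0.11751372392944798
[ 0.506  -0.0378  0.2131] [-0.47936601 -0.48768042 -0.01990045]
wrist wheel 3069 0.5278 0.0882 0.0382
  stem 0 
  ball 922 [ 0.5836 -0.0375  0.1119] [ 0.576 -0.051  0.103] [ 0.59  -0.026  0.118]
top wheel 788 0.5249 0.1338 0.0606
  top>.16 50 [0.5805 0.1273 0.1672] [0.572 0.12  0.161] [0.589 0.136 0.173]
  stem 21 [0.5258 0.1339 0.1558]
scene wheel 724 0.53 0.1335 0.06
  top>.16 56 [0.583  0.1279 0.1669] [0.531 0.12  0.16 ] [0.592 0.136 0.172]
  stem 25 [0.5285 0.1345 0.1539]
  ball 19 [ 0.5874 -0.0404  0.114 ] [ 0.584 -0.049  0.109] [ 0.59  -0.028  0.118]
32.05
```

View pics/f.png

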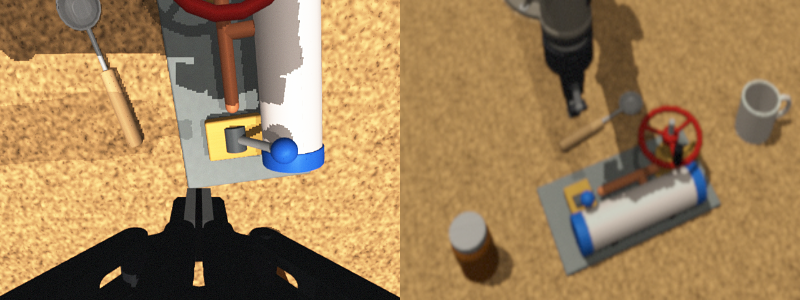

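The lever is fully over, with the ball at (285,150) in the wrist half. The wheel centre and handle are where they were left, the stand has not shifted, and the mug, jar and spoon are untouched. The gripper is clear, so I hand in.

```bash
python3 -c "
from plant import job_done; print(job_done())"
```

```text
the job is handed in; nothing more can be done
None
```

I took up the free play and opened the valve one full turn from where it began to drive (judged good to about 1–2°), then pushed the by-pass lever to its stop. The stand did not shift, the mug, jar and spoon were untouched, and I handed in at about 32 s.

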